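# Open the display base for a battery change

## Task

The batteries of the hollow black display base need changing: loosen both captive thumbscrews of its metal cover plate, one after the other, by turning each counter-clockwise as far as it will go. Then lift the cover off by its handle, keeping it level, and set it down gently on its four feet in the middle of the white board, its long side along the board's long side. Leave everything else on the table where it is.

Things in the scene. Friction and masses are not known exactly. Their poses are not given: they have to be found in the camera images.
- plinth: Hollow black stepped display base, fixed, 150 x 270 mm at the foot, 130 x 250 mm above, 48 mm high, left or right of the robot's midline with the board on the other side. Origin: centre of its underside; y along its long side, z up. The cover lies on its rim (48 mm up); the cover's feet reach into its top opening with 3 mm play.
- cover: Aluminium cover plate 100 (x) x 214 (y) x 5 mm, 0.3-0.5 kg, on the base. Origin: centre of the plate's underside, z up. Four 8 mm feet at x +-31, y +-61 mm reach 18 mm below it. Handle in the middle, captive thumbscrews at y +-80 mm. A screw not loosened is caught under the base's rim and holds its end down. Both loosened, it lifts straight up, free after 20 mm.
- handle (a point): Middle of the grip bar of the cover's bridge handle, 43 mm above the plate's underside. The bar is 44 mm long along the cover's y, 12 mm wide along x and 12 mm high, standing on two posts with its underside 32 mm above the plate's top. Axes as the cover's.
- wing_a (a point): Middle of the wing (upright thumb grip) of the thumbscrew at the cover's +y end, on its axis, 26 mm above the plate's underside. Wing: 36 mm long along this point's x, 9 thick along y, 24 high (12 above and below). Below it a neck 9 mm thick, 6 mm high, and a washer 18 mm across, 3 thick, on the plate. Turns with the screw; at joint value 0 its x points along the cover's +y.
- wing_b (a point): The same for the thumbscrew at the cover's -y end; when joint screw_b is 0 its x points along the cover's -y.
- screw_a (a joint): Turn of thumbscrew a relative to the cover, rad: 0 fully tight, growing counter-clockwise seen from above; starts at 0.05 to 0.5, stops at 2.9 (166 degrees). Loosened, with its foot clear of the rim, above about 2.5. Stiff (about 0.05 N m); stays where it is left.
- screw_b (a joint): The same for thumbscrew b.
- board: Plain white flat board, 150 (x) x 260 (y) x 10 (z) mm, fixed to the table. Origin: centre of its underside; its top is 10 mm above it; y along its long side.
- brush: Paint brush lying beyond the board. Bystander.
- stick: Dark twig 100 mm long, 12 mm thick, lying on the robot's side of the display base. Bystander.
- glue: White glue bottle, 44 mm across, 110 mm tall, near the robot. Bystander. Origin: centre of its underside.
- cup: Glass cup, 66 mm across, 75 mm tall, at the back in the middle. Bystander. Origin: centre of its underside.
Things that resemble listed ones, but are neither listed nor needed, are in the scene too. Several things have the shape of the cover; the one meant has the colours described above.

How it is judged:
On the way, in this order (a step that is already met when the one before it is completed fails the run):
1. both thumbscrews are loosened (turned beyond 2.5 rad) while the cover still lies on the base (value of joint each of screw_a, screw_b above 2.5 rad and distance of cover from where it was at the start of the episode below 0.012 m), for 0.2 s.
2. the cover is lifted clear of the base (more than 25 mm), level within 0.3 rad (value of joint each of screw_a, screw_b above 2.5 rad and z of cover in the frame of plinth above 0.073 m and angle between cover's own z axis and vertical below 0.3 rad), for 0.2 s.
At the end, for the whole second after the job is handed in: The cover stands still, level (0.05 rad), on its feet on the board, centre within 30 mm across and 40 mm along of the board's, long sides within 0.2 rad (either way round); both screws above 2.5 rad; brush, twig, glue and cup within 30 mm of their places (value of joint each of screw_a, screw_b above 2.5 rad and x of cover in the frame of board between -0.03 and 0.03 m and y of cover in the frame of board between -0.04 and 0.04 m and z of cover in the frame of board between 0.025 and 0.031 m and angle between cover's own z axis and vertical below 0.05 rad and angle between the y axis of cover and the y axis of board, either way round below 0.2 rad and linear speed of cover below 0.02 m/s and distance of each of brush, stick, glue, cup from where it was at the start of the episode below 0.03 m); the robot touches nothing.
It fails at once if the cover is dropped onto the board, or slammed down (over 0.45 m/s less than 45 mm above it) (linear speed of cover above 0.45 m/s and horizontal distance between cover and board below 0.12 m and z of cover in the frame of board below 0.073 m).
It fails at once if the cover is tipped by more than 0.5 rad (angle between cover's own z axis and vertical above 0.5 rad).
It fails at once if a bystander is moved by more than 60 mm (distance of any of brush, stick, glue, cup from where it was at the start of the episode above 0.06 m).
It also fails if it takes over 72 s, if anything falls off the work surface, if the arm or the gripper's body presses on something with over 40 N, if the wrist force passes 120 N, or if a joint passes its speed limit or range.

## Robot

A 6-joint arm with a two-finger parallel gripper is mounted at the origin on the work surface. World frame = base frame: x ahead of the robot, y to its left, z up, the work surface at z = 0. Lengths are in m, angles in rad, forces in N, time in s.
With the tool pointing down it reaches from about 0.35 to 1 m from the base axis. Payload 7.1 kg.
Tool frame: the origin (TCP) lies between the finger pads; the fingertips stand 22 mm ahead of it and the grasp point (between the pads) lies 3 mm ahead of it; x points along the fingers, y is the direction in which the jaws open and shut, and the axes are right-handed (so a half turn about x gives the same grasp; the last joint's range is limited). The gripper opens to 85 mm and grips with 20 to 120 N. Pads are 22 mm wide; open, the fingers measure 114 mm over their backs; the gripper's body (76 mm by 85 mm) begins 54 mm behind the grasp point. The pads swing forward as they close: fully open they stand 13 mm farther back than shut.
Start: joints at [-1.14, 0.423, 1.63, -0, 1.089, -0.019], TCP at [0.272, -0.563, 0.225] pointing down, gripper open.
Joint ranges: [-3, 3], [-0.9, 2.11], [0.09, 2.58], [-1.31, 4.45], [0.11, 2.69], [-2.54, 2.54]. Speed limits (rad/s): [2.39, 2.39, 3.01, 3.14, 3.14, 3.14].

## Interface

Orientations are given as a rotation vector (axis times angle).
In Python, from rig import manip gives the robot as it stands. The module is installed in compiled form; this text tells all that it offers. Calls block until the motion is done:
- manip.move_to(position, orientation): joint-space move of the TCP to a pose.
- manip.servo_line(position, orientation=None, rate=0.15): straight line of the TCP; orientation=None keeps the orientation; rate is the mean speed in m/s.
- manip.set_joints(angles): joint-space move.
- manip.command_gripper(opening, f_grip=None): finger opening in m; f_grip is the grip in N (None keeps the last); returns when the fingers have stopped.
- manip.hold(seconds).
- manip.solve_ik(position, orientation): joint angles nearest the present ones, or None.
- manip.camera(name): name is "scene" or "top" or "wrist"; returns a dict with "image" (400x640x3 uint8, red, green, blue), "fx", "fy", "cx", "cy" (pixels), "cam_to_world" (4x4, takes a point from camera to world coordinates); the wrist camera has in their place "mount" (4x4, takes a point from camera to tool coordinates, whose origin is the TCP and whose axes are the tool frame's). Camera axes: x right, y down, z forward; pixel columns grow to the right and rows downward; lengths in m; the calibration is good to about 2 mm. The wrist camera is an equidistant fisheye: a pixel r from the principal point sees the ray r / f radians off the axis. A picture is of the moment at which its call begins: read the wrist's pose just before it. There is no depth.
A pose or a line that the arm cannot do raises manip.IKError and nothing moves.
- manip.sign_off(): hands the job in, once; it reports no verdict.
Readings, each from a call of its own:
- manip.get_time(): time.
- manip.get_joint_positions(): joint angles.
- manip.get_joint_vel(): joint speeds.
- manip.get_tau(): joint torques, N m.
- manip.get_position(): TCP position.
- manip.get_ee_rot(): TCP orientation.
- manip.get_contact_force(): force on the tool from outside, world axes, zero at the start.
- manip.get_torque(): the same for the moment, N m.
- manip.get_width(): finger opening in m.
Only numpy, scipy, OpenCV 4.12 (cv2) and the standard library are available. Lean on these libraries where they do the work, as an engineer would, in place of code of your own. Each camera call takes 0.05 s, during which the arm holds its last target.

## Working session

There is one attempt and no reset: what is moved stays moved. The work goes in short steps, each a Python script; the robot and the scene stay as the last script left them, time stands still between calls to the robot, and variables do not carry over. Pictures are saved under pics/ and viewed, and the job is handed in when it is done.

```bash
mkdir -p pics
python3 - <<'E'
from rig import manip
import cv2,numpy as np,pickle
d={}
for n in("scene","top","wrist"):
    c=manip.camera(n);d[n]=c;cv2.imwrite(f"pics/{n}0.png",c["image"][:,:,::-1])
    print(n,c["fx"],c["fy"],c["cx"],c["cy"]);print(np.round(c.get("cam_to_world",c.get("mount")),3))
pickle.dump(d,open("c0.pkl","wb"));print(manip.get_time(),manip.get_ee_rot())
E
```

```text
scene 437.9246598105296 437.9246598105296 314.7359648780865 198.06414332989021
[[ 0.154  0.711 -0.686  1.317]
 [ 0.988 -0.11   0.107 -0.103]
 [ 0.    -0.695 -0.719  0.904]
 [ 0.     0.     0.     1.   ]]
top 488.17708169958615 488.17708169958615 321.4966770357206 204.16969131646218
[[-0.029 -0.991  0.129  0.381]
 [-1.     0.029  0.     0.03 ]
 [-0.004 -0.129 -0.992  1.28 ]
 [ 0.     0.     0.     1.   ]]
wrist 309.70691628693146 309.70691628693146 318.06369222750465 205.8852762579865
[[ 0.    -0.267  0.964 -0.15 ]
 [ 1.    -0.001 -0.001 -0.   ]
 [ 0.001  0.964  0.267 -0.07 ]
 [ 0.     0.     0.     1.   ]]
0.15 [ 1.97211487  0.45242981 -1.97255871]
```

View pics/top0.png

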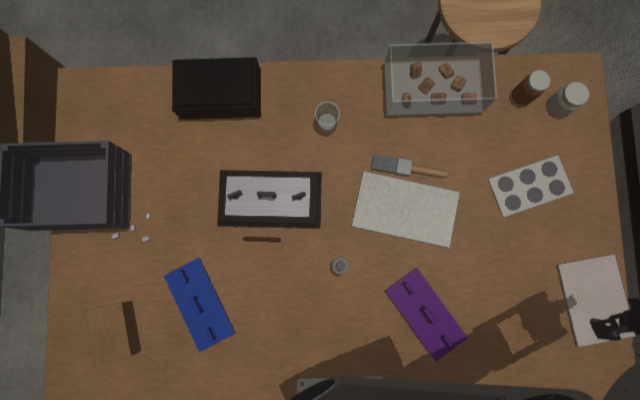

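View pics/scene0.png

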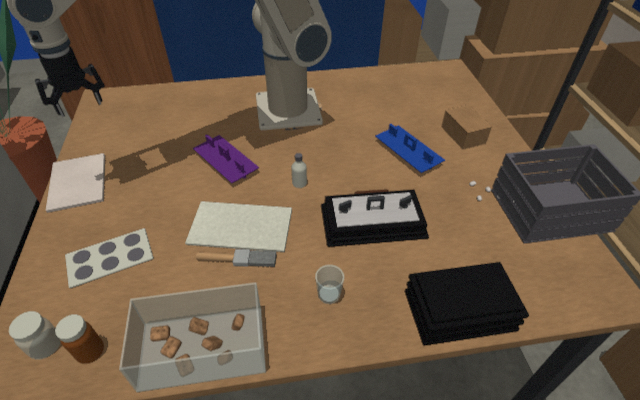

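View pics/wrist0.png

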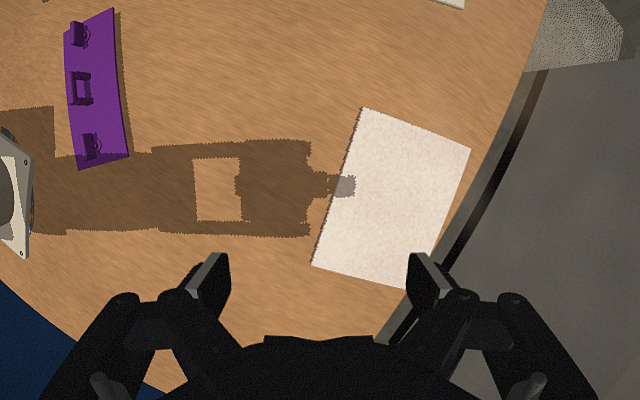

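```bash
cat > h.py <<'E'
import numpy as np,cv2
def ray(c,u,v):
    T=c["cam_to_world"];d=np.stack([(np.asarray(u,float)-c["cx"])/c["fx"],(np.asarray(v,float)-c["cy"])/c["fy"],np.ones_like(np.asarray(u,float))],-1)
    return T[:3,3],d@T[:3,:3].T
def onplane(c,p,z):
    p=np.atleast_2d(p);o,d=ray(c,p[:,0],p[:,1]);return (o+d*((z-o[2])/d[:,2])[:,None])[:,:2]
def rect(P):
    (cx,cy),(w,h),a=cv2.minAreaRect((P*1000).astype(np.float32))
    B=cv2.boxPoints(((cx,cy),(w,h),a));e1=B[1]-B[0];e2=B[2]-B[1]
    L=e1 if np.hypot(*e1)>np.hypot(*e2) else e2
    ang=np.arctan2(L[1],L[0])%np.pi
    return np.array([cx,cy])/1000,sorted((w,h)),ang
def big(m,roi):
    x0,y0,x1,y1=roi;k=np.zeros_like(m);k[y0:y1,x0:x1]=m[y0:y1,x0:x1]
    cs,_=cv2.findContours(k,cv2.RETR_EXTERNAL,cv2.CHAIN_APPROX_NONE);return sorted(cs,key=cv2.contourArea)[::-1]
E
python3 - <<'E'
import pickle;from h import *
d=pickle.load(open("c0.pkl","rb"))
for n,rb,rp in(("top",(340,165,470,255),(215,165,325,232)),("scene",(180,195,300,256),(318,180,432,245))):
    c=d[n];hsv=cv2.cvtColor(c["image"],cv2.COLOR_RGB2HSV)
    m=((hsv[...,1]<70)&(hsv[...,2]>(120))).astype(np.uint8)*255
    q=big(m,rb)[0][:,0];r=rect(onplane(c,q,.010));print(n,"board",r)
    q=big(m,rp)[0];print(cv2.boundingRect(q));r=rect(onplane(c,q[:,0],.053));print("cover",r)
    dk=((hsv[...,2]<90)).astype(np.uint8)*255
    if n=="top":
        h=cv2.convexHull(q);k=np.zeros_like(m);cv2.fillPoly(k,[h],255)
        for w in sorted(big(dk&k,rp),key=lambda w:w[:,0,0].mean()):
            if cv2.contourArea(w)<8:continue
            print("dark",cv2.contourArea(w),cv2.boundingRect(w),rect(onplane(c,w[:,0],.086)))
    x0,y0,x1,y1=rp if n=="top" else rp
    cv2.imwrite(f"pics/{n}z.png",cv2.resize(c["image"][y0-10:y1+10,x0-5:x1+5,::-1],None,fx=6,fy=6,interpolation=cv2.INTER_CUBIC))
E
```

```text
top board (array([ 0.52828436, -0.18968047]), [150.48696899414062, 258.85772705078125], np.float32(1.3238207))
(225, 177, 85, 40)
cover (array([0.56508826, 0.16734439]), [98.59851837158203, 212.0837860107422], np.float32(1.5204259))
dark 74.0 (227, 190, 15, 10) (array([0.56502954, 0.24485585]), [17.769208908081055, 35.66514587402344], np.float32(1.928813))
dark 98.0 (257, 192, 19, 7) (array([0.56324542, 0.16688199]), [15.003177642822266, 44.74150848388672], np.float32(1.5411566))
dark 57.5 (292, 192, 14, 9) (array([0.55742438, 0.08667528]), [15.100522994995117, 34.37938690185547], np.float32(1.95115))
scene board (array([ 0.54236938, -0.18608527]), [177.52749633789062, 260.4625244140625], np.float32(1.3234457))
(332, 192, 87, 35)
cover (array([0.56660687, 0.17231595]), [101.89851379394531, 213.20542907714844], np.float32(1.5201546))
```

View pics/topz.png

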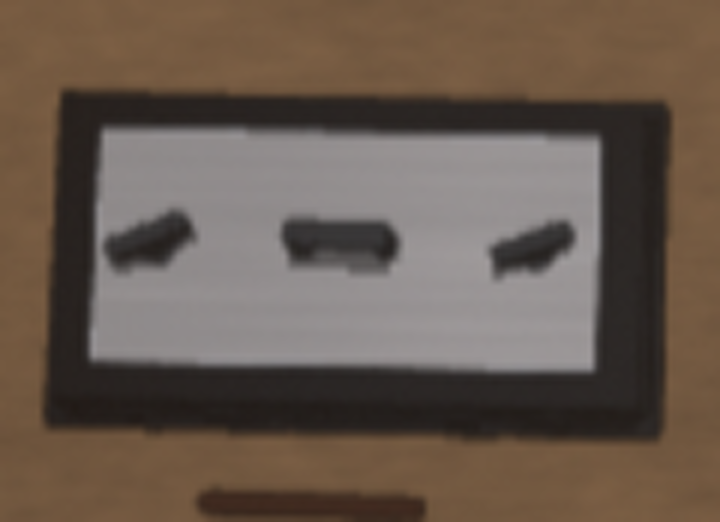

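View pics/scenez.png

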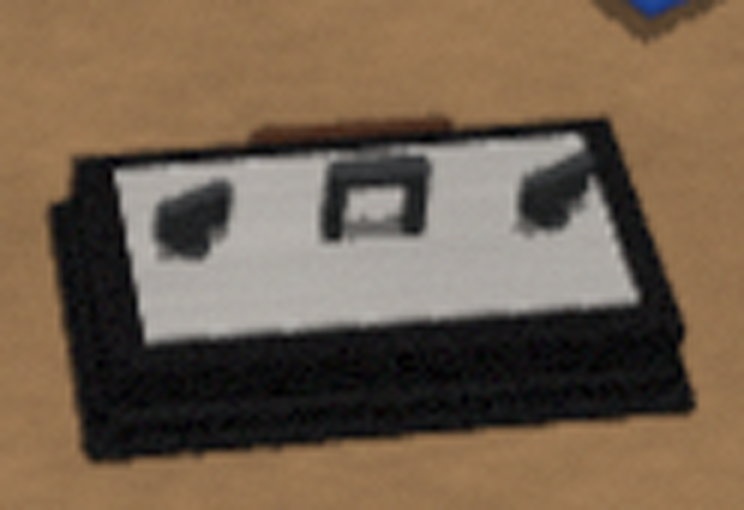

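```bash
cat >> h.py <<'E'
from scipy.spatial.transform import Rotation as R
def down(a):
    x=np.array([0,0,-1.]);y=np.array([np.cos(a),np.sin(a),0]);return R.from_matrix(np.stack([x,y,np.cross(x,y)],1)).as_rotvec()
def wray(c,p,pos,rv):
    p=np.atleast_2d(p).astype(float);a=(p[:,0]-c["cx"])/c["fx"];b=(p[:,1]-c["cy"])/c["fy"];th=np.hypot(a,b)+1e-12
    d=np.stack([np.sin(th)*a/th,np.sin(th)*b/th,np.cos(th)],1)
    T=np.eye(4);T[:3,:3]=R.from_rotvec(rv).as_matrix();T[:3,3]=pos;T=T@c["mount"]
    return T[:3,3],d@T[:3,:3].T
def wplane(c,p,pos,rv,z):
    o,d=wray(c,p,pos,rv);return (o+d*((z-o[2])/d[:,2])[:,None])[:,:2]
E
python3 - <<'E'
from rig import manip
from h import *
import pickle
print(R.from_rotvec(manip.get_ee_rot()).as_matrix().round(3))
for y in(.245,.087):
  for a in (.36,.36-np.pi,.36+2.6,.36-np.pi+2.6):
    q=manip.solve_ik([.565,y,.08],down(a));print(y,a,None if q is None else np.round(q,3))
manip.move_to([.56,.167,.23],down(.36-np.pi))
p,r=manip.get_position(),manip.get_ee_rot();c=manip.camera("wrist");pickle.dump((p,r,c),open("w1.pkl","wb"))
cv2.imwrite("pics/w1.png",c["image"][:,:,::-1]);print(p,manip.get_time(),manip.get_joint_positions())
E
```

```text
[[-0.     0.435 -0.901]
 [ 0.001 -0.901 -0.435]
 [-1.    -0.001 -0.   ]]
0.245 0.36 [0.39  0.598 1.731 0.    0.812 0.03 ]
0.245 -2.7815926535897932 None
0.245 2.96 None
0.245 -0.18159265358979315 [ 0.39   0.598  1.731 -0.     0.812  0.571]
0.087 0.36 [ 0.132  0.549  1.833  0.     0.76  -0.228]
0.087 -2.7815926535897932 None
0.087 2.96 None
0.087 -0.18159265358979315 [ 0.132  0.549  1.833 -0.     0.76   0.314]Traceback (most recent call last):
  File "<stdin>", line 8, in <module>
rig.IKError: the arm cannot take that pose within its joint ranges
```

Run:
```python
from rig import manip
from h import *
import pickle
manip.move_to([.50,.14,.24],down(.36))
manip.command_gripper(.045,60)
p,r=manip.get_position(),manip.get_ee_rot();c=manip.camera("wrist");pickle.dump((p,r,c),open("w1.pkl","wb"))
cv2.imwrite("pics/w1.png",c["image"][:,:,::-1]);print(p,manip.get_time(),manip.get_joint_positions(),manip.get_width())
```

```text
[0.50001639 0.13992631 0.23999177] 3.2917 [ 2.50018266e-01  2.48648888e-01  1.84791705e+00  1.02559540e-05
  1.04506588e+00 -1.09922478e-01] 0.04470520111288712
```

View pics/w1.png

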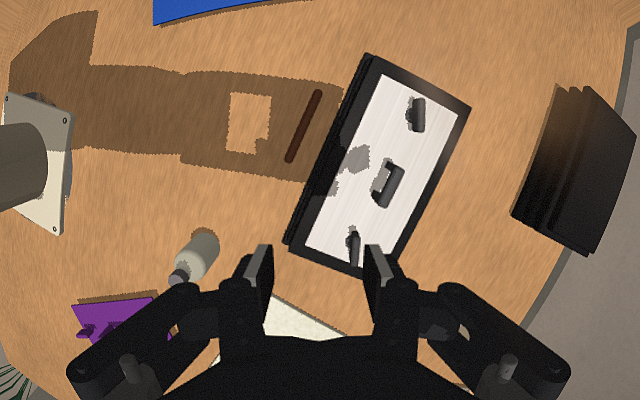

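Run:
```python
from h import *
import pickle
p,r,c=pickle.load(open("w1.pkl","rb"))
hsv=cv2.cvtColor(c["image"],cv2.COLOR_RGB2HSV)
m=((hsv[...,1]<60)&(hsv[...,2]>90)).astype(np.uint8)*255
q=big(m,(290,55,465,272))[0];print(cv2.contourArea(q),rect(wplane(c,q[:,0],p,r,.053)))
im=c["image"][50:280,280:480,::-1].copy()
cv2.imwrite("pics/w1z.png",cv2.resize(im,None,fx=2.6,fy=2.6,interpolation=cv2.INTER_CUBIC))
```

```text
14536.5 (array([0.56730524, 0.17120984]), [101.29549407958984, 214.89088439941406], np.float32(1.5182496))
```

View pics/w1z.png

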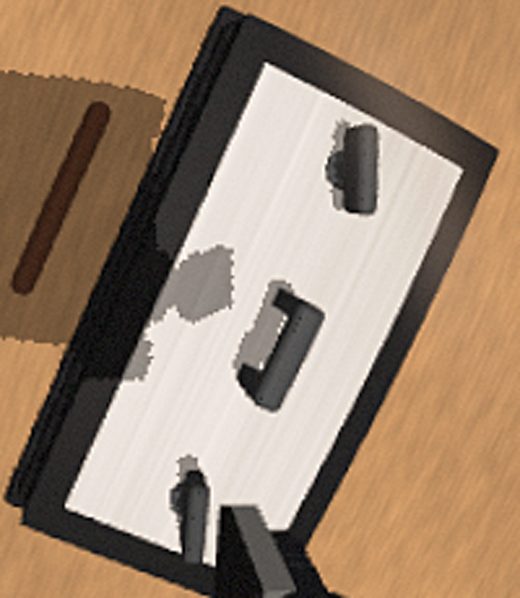

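Run:
```python
from rig import manip
from h import *
import pickle
manip.move_to([.593,.24,.24],down(-2.0))
p,r=manip.get_position(),manip.get_ee_rot();c=manip.camera("wrist");pickle.dump((p,r,c),open("w2.pkl","wb"))
cv2.imwrite("pics/w2.png",c["image"][:,:,::-1]);print(p,manip.get_time(),manip.get_width())
```

```text
[0.59289607 0.23989801 0.23996181] 5.4583 0.044870311372022346
```

View pics/w2.png

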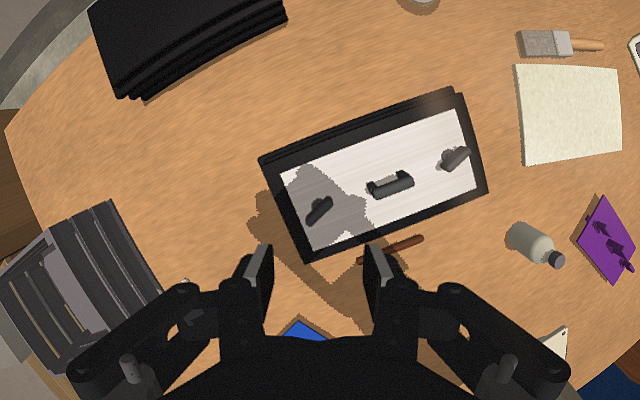

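```bash
python3 - <<'E'
from h import *
import pickle
p,r,c=pickle.load(open("w2.pkl","rb"))
hsv=cv2.cvtColor(c["image"],cv2.COLOR_RGB2HSV);
m=((hsv[...,1]<75)&(hsv[...,2]>85)).astype(np.uint8)*255
q=big(m,(270,100,485,255))[0];print(cv2.contourArea(q),rect(wplane(c,q[:,0],p,r,.053)))
q=big(((hsv[...,1]<75)&(hsv[...,2]>150)).astype(np.uint8)*255,(505,55,630,175))[0];print("board",rect(wplane(c,q[:,0],p,r,.010)))
for n,(x0,y0) in(("a",(295,185)),("b",(430,135))):
    cv2.imwrite(f"pics/w2{n}.png",cv2.resize(c["image"][y0:y0+50,x0:x0+50,::-1],None,fx=10,fy=10,interpolation=cv2.INTER_CUBIC))
E
python3 -c "
import cv2,numpy as np
cv2.imwrite('pics/w2ab.png',cv2.resize(np.hstack([cv2.imread('pics/w2a.png'),cv2.imread('pics/w2b.png')]),(800,400)))"
```

```text
15527.5 (array([0.57499298, 0.16960678]), [117.09305572509766, 217.5018310546875], np.float32(1.5241259))
board (array([ 0.52967194, -0.18383842]), [149.64100646972656, 259.1612854003906], np.float32(1.3225381))
```

View pics/w2ab.png

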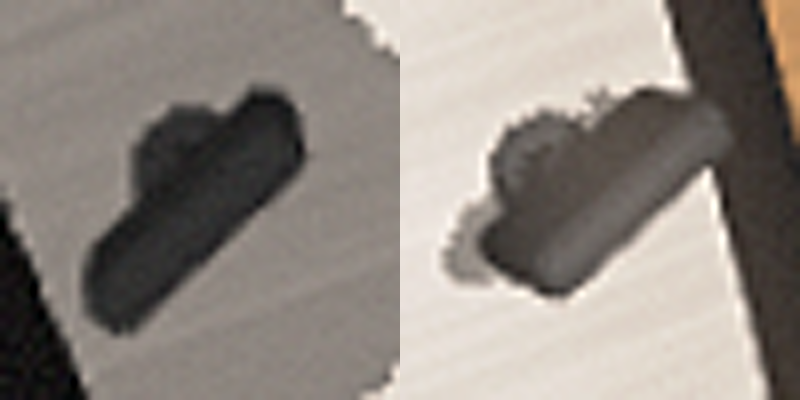

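Run:
```python
from h import *
import pickle
p,r,c=pickle.load(open("w2.pkl","rb"))
hsv=cv2.cvtColor(c["image"],cv2.COLOR_RGB2HSV);
for s,v in((75,95),(60,100),(50,95),(40,90)):
  m=((hsv[...,1]<s)&(hsv[...,2]>v)).astype(np.uint8)*255
  m=cv2.morphologyEx(m,cv2.MORPH_OPEN,np.ones((3,3)))
  q=big(m,(270,100,485,255))[0];print(s,v,cv2.contourArea(q),rect(wplane(c,q[:,0],p,r,.053)))
w=wplane(c,[[321.5,213.5],[459.3,160.4]],p,r,.086);print(w,w.mean(0))
def ang(P):
    P=wplane(c,P,p,r,.086);d=P[1]-P[0];return np.arctan2(d[1],d[0])%np.pi
print(ang([[295+128/8,185+330/8],[295+305/8,185+160/8]]),ang([[430+160/8,135+295/8],[430+330/8,135+140/8]]))
k=c["image"].copy();cv2.drawContours(k,[q],-1,(255,0,0),1);cv2.imwrite("pics/w2c.png",cv2.resize(k[90:270,250:500,::-1],None,fx=3,fy=3))
```

```text
75 95 14964.0 (array([0.56762   , 0.17125298]), [101.03300476074219, 214.90989685058594], np.float32(1.5200182))
60 100 14895.5 (array([0.56756067, 0.17153865]), [100.99758911132812, 214.34329223632812], np.float32(1.5210167))
50 95 14961.0 (array([0.56762   , 0.17125298]), [101.03300476074219, 214.90989685058594], np.float32(1.5200182))
40 90 15008.5 (array([0.56756543, 0.17024791]), [101.07180786132812, 216.92352294921875], np.float32(1.5196688))
[[0.57061874 0.24853043]
 [0.56264474 0.09205625]] [0.56663174 0.17029334]
1.9312948785350355 1.8761025499881858
```

View pics/w2c.png

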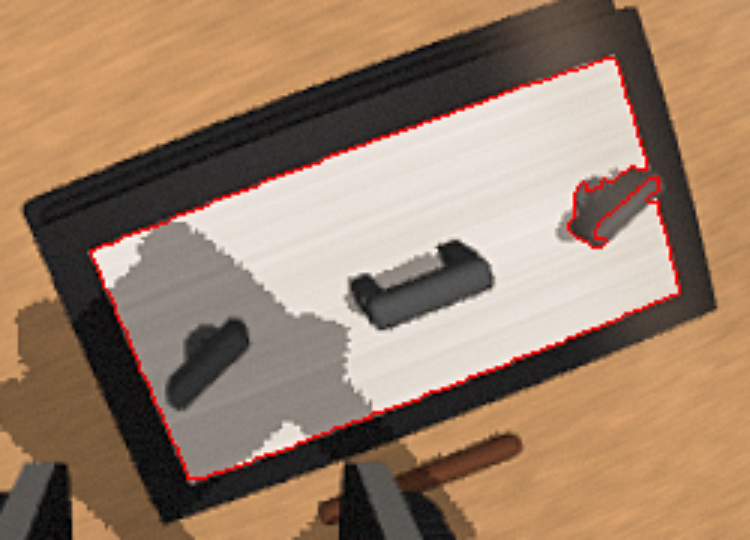

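```bash
cat >> h.py <<'E'
def turn(manip,total,n):
    q0=np.array(manip.get_joint_positions());t0=manip.get_torque()[2]
    for i in range(n):
        q=q0.copy();q[5]=max(q0[5]-total*(i+1)/n,-2.535);manip.set_joints(q)
        print(round(manip.get_joint_positions()[5],3),np.round(manip.get_contact_force(),1),round(manip.get_torque()[2],3),round(manip.get_width(),4),round(manip.get_time(),2))
        if q[5]<=-2.535:break
        if abs(manip.get_torque()[2]-t0)>.3:print("stall");break
E
python3 - <<'E'
from rig import manip
from h import *
o=down(1.93-np.pi/2)
manip.move_to([.5716,.2511,.15],o)
manip.servo_line([.5716,.2511,.083],o,.1)
print(manip.get_contact_force())
manip.command_gripper(0,40);print(manip.get_width(),manip.get_contact_force(),manip.get_torque(),manip.get_joint_positions())
turn(manip,.8,4)
print(manip.get_position())
c=manip.camera("wrist");cv2.imwrite("pics/w3.png",c["image"][:,:,::-1])
c=manip.camera("scene");cv2.imwrite("pics/s3.png",c["image"][150:260,300:450,::-1].repeat(4,0).repeat(4,1))
E
```

```text
[ 0.12385398 -0.11366638 -0.03187932]
-6.230303048401327e-05 [-0.58722109 -0.53896203  0.26740562] [0.02493258 0.03497542 0.01724564] [3.94865559e-01 6.03346157e-01 1.71039923e+00 1.10577911e-05
 8.27583510e-01 3.56308408e-02]
-0.16 [ 0.3 -0.2  0.3] 0.003 -0.0 9.09
-0.358 [ 0.2 -0.2 -0.9] -0.036 -0.0002 9.4
-0.557 [-0.3  0.5 -0.1] -0.003 0.0 9.71
-0.757 [-0.8 -0.5 -0.5] -0.005 0.0002 10.02
[0.57166273 0.2511324  0.08316453]
```

View pics/w3.png

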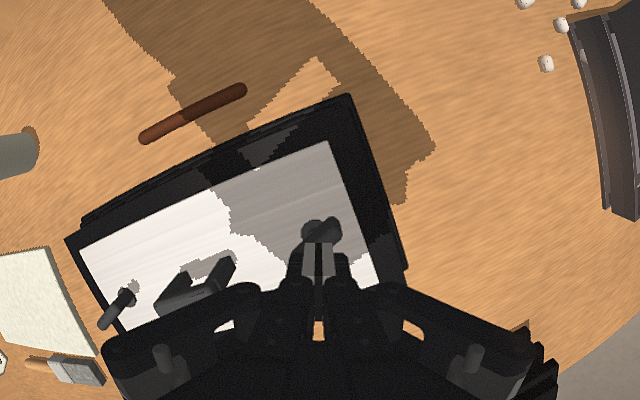

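View pics/s3.png

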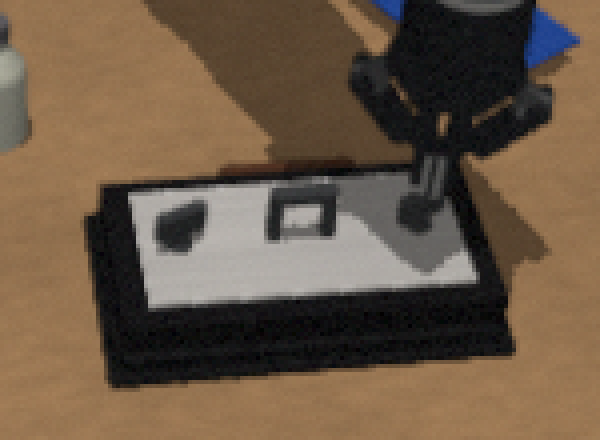

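Run:
```python
import cv2,numpy as np
a=cv2.imread("pics/w3.png")[190:310,260:380];b=cv2.imread("pics/s3.png")[120:280:4,340:500:4]
cv2.imwrite("pics/z3.png",np.hstack([cv2.resize(a,(400,400),interpolation=2),cv2.resize(b,(400,400),interpolation=2)]))
```

```text
(no output)
```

View pics/z3.png

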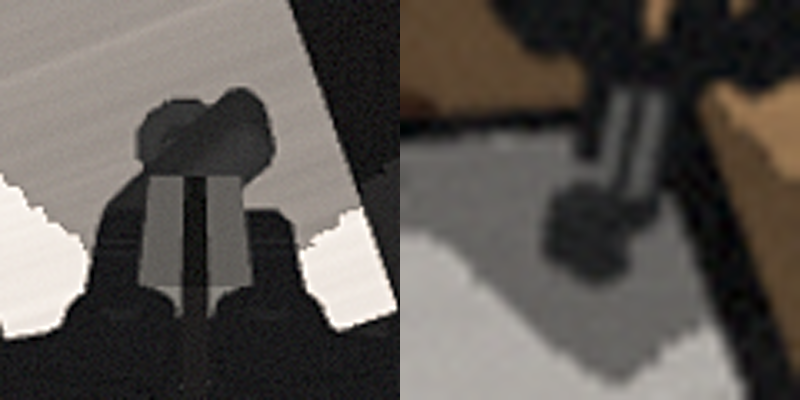

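Run:
```python
from h import *
import pickle
from rig import manip
c=pickle.load(open("c0.pkl","rb"))["scene"]
T=np.linalg.inv(c["cam_to_world"])
for P in([.5716,.2511,.061],[.5716,.2511,.083],[.5716,.2511,.1],[.5716,.2511,.086],[.5716,.2511,.062],[.5634,.0913,.086],[.5634,.0913,.062]):
    q=T@np.r_[P,1];print(P,q[0]/q[2]*c["fx"]+c["cx"],q[1]/q[2]*c["fy"]+c["cy"])
print(manip.get_position(),manip.get_width())
```

```text
[0.5716, 0.2511, 0.061] 403.92159825291617 204.41637783263852
[0.5716, 0.2511, 0.083] 405.162395702414 198.63610656640225
[0.5716, 0.2511, 0.1] 406.1450385056669 194.0584521209364
[0.5716, 0.2511, 0.086] 405.3342688595574 197.835433199387
[0.5716, 0.2511, 0.062] 403.9772607410522 204.1570733982927
[0.5634, 0.0913, 0.086] 344.3950988236454 202.41665942338102
[0.5634, 0.0913, 0.062] 343.94418106806575 208.73252248782862
[0.57166718 0.25113012 0.08317868] 0.00011318865913372028
```

Run:
```python
from rig import manip
from h import *
import pickle
d={}
manip.command_gripper(.045)
d[0]=(manip.get_position(),manip.get_ee_rot(),manip.camera("wrist"))
s=manip.camera("scene")["image"]
q=np.array(manip.get_joint_positions());q[5]+=.8;manip.set_joints(q)
d[1]=(manip.get_position(),manip.get_ee_rot(),manip.camera("wrist"))
pickle.dump(d,open("w4.pkl","wb"))
A=[cv2.resize(d[i][2]["image"][150:300,220:420],(400,300),interpolation=2) for i in(0,1)]
s2=manip.camera("scene")["image"]
B=[cv2.resize(x[160:235,360:460],(400,300),interpolation=2) for x in(s,s2)]
cv2.imwrite("pics/z4.png",np.vstack([np.hstack(A),np.hstack(B)])[:,:,::-1]);print(manip.get_width(),manip.get_time())
```

```text
0.04505672196017976 11.6
```

View pics/z4.png

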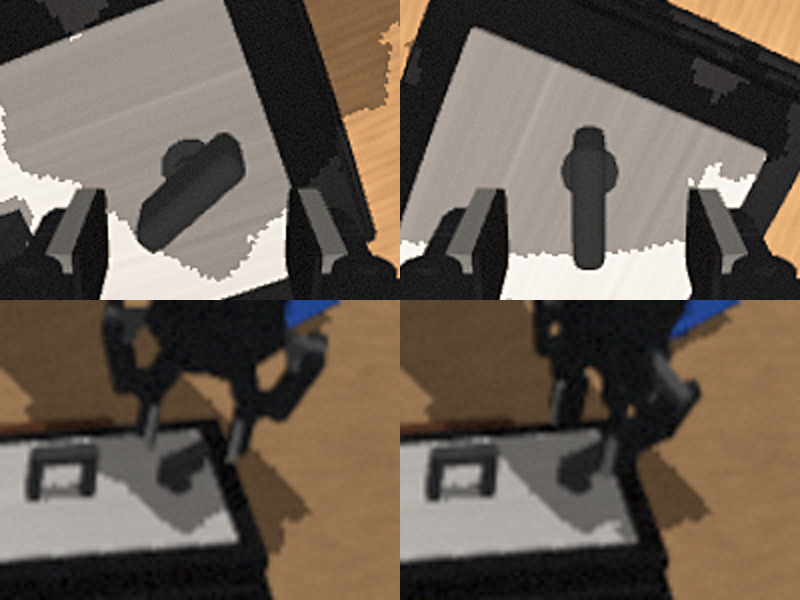

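Run:
```python
from h import *
import pickle
c=pickle.load(open("c0.pkl","rb"))["scene"]
T=np.linalg.inv(c["cam_to_world"])
u=np.array([np.cos(.359),np.sin(.359)])*.026
for s in(1,-1):
  for z in(.06,.07,.08,.09):
    q=T@np.r_[np.array([.5716,.2511])+s*u,z,1];print(s,z,np.round([q[0]/q[2]*c["fx"]+c["cx"],q[1]/q[2]*c["fy"]+c["cy"]],1))
```

```text
1 0.06 [410. 211.]
1 0.07 [410.6 208.4]
1 0.08 [411.2 205.8]
1 0.09 [411.8 203.1]
-1 0.06 [397.9 198.5]
-1 0.07 [398.4 195.9]
-1 0.08 [398.9 193.3]
-1 0.09 [399.5 190.6]
```

Run:
```python
from rig import manip
from h import *
import pickle
f0=np.array(manip.get_contact_force());z=.083
while z>.060:
    z-=.003
    manip.servo_line([.5716,.2511,z],None,.08)
    f=np.array(manip.get_contact_force())
    if np.linalg.norm(f-f0)>4: print("contact",f-f0);break
print(manip.get_position(),f-f0,manip.get_time())
s=manip.camera("scene")["image"];w=manip.camera("wrist")["image"]
cv2.imwrite("pics/z5.png",np.hstack([cv2.resize(w[150:300,220:420],(400,300),interpolation=2),cv2.resize(s[160:235,360:460],(400,300),interpolation=2)])[:,:,::-1])
```

```text
[0.57143103 0.25102325 0.05874761] [-0.74742334  0.17732518 -0.19544189] 13.6
```

View pics/z5.png

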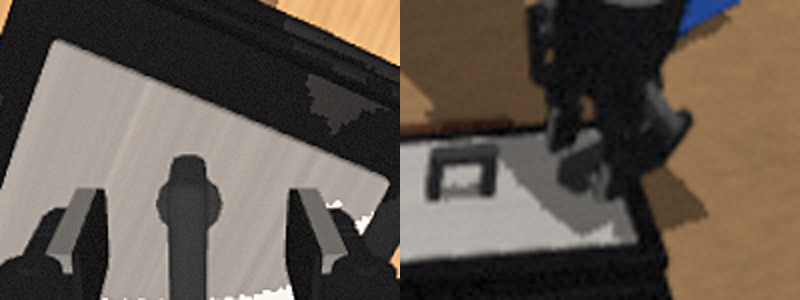

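Run:
```python
from rig import manip
from h import *
f0=np.array(manip.get_contact_force())
manip.command_gripper(0,40);print(manip.get_width(),manip.get_contact_force()-f0,manip.get_torque())
s=manip.camera("scene")["image"];w=manip.camera("wrist")["image"]
cv2.imwrite("pics/z6.png",np.hstack([cv2.resize(w[150:300,220:420],(400,300),interpolation=2),cv2.resize(s[160:235,360:460],(400,300),interpolation=2)])[:,:,::-1])
```

```text
0.008519128385831142 [-1.64930951 -0.83287235  2.70678942] [-0.18189699  0.22045846 -0.02423113]
```

View pics/z6.png

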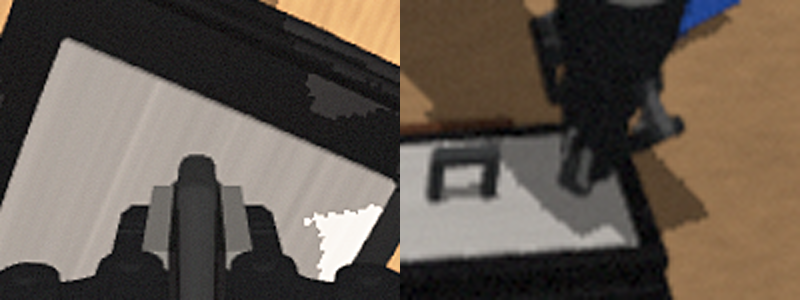

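Run:
```python
from rig import manip
from h import *
turn(manip,2.6,9)
s=manip.camera("scene")["image"];w=manip.camera("wrist")["image"]
cv2.imwrite("pics/z7.png",np.hstack([cv2.resize(w[100:300,180:420],(480,400),interpolation=2),cv2.resize(s[160:235,360:440],(320,400),interpolation=2)])[:,:,::-1])
```

```text
-0.249 [-1.8 -1.6  2.4] 0.058 0.0079 14.6
-0.536 [-3.7 -2.7  4.6] 0.077 0.0086 14.98
-0.826 [-3.5 -3.7  5. ] 0.071 0.0083 15.37
-1.115 [-4.  -3.9  5.1] 0.057 0.0079 15.75
-1.404 [-2.  -4.1  4.8] 0.07 0.0079 16.13
-1.692 [-0.1 -4.3  3.1] 0.022 0.0081 16.52
-1.98 [ 0.4 -3.8  2.2] 0.044 0.0082 16.9
-2.268 [ 1.2 -2.1  1.2] 0.018 0.0079 17.28
-2.529 [-3.5 -0.4  4.4] -0.862 0.0081 17.64
```

View pics/z7.png

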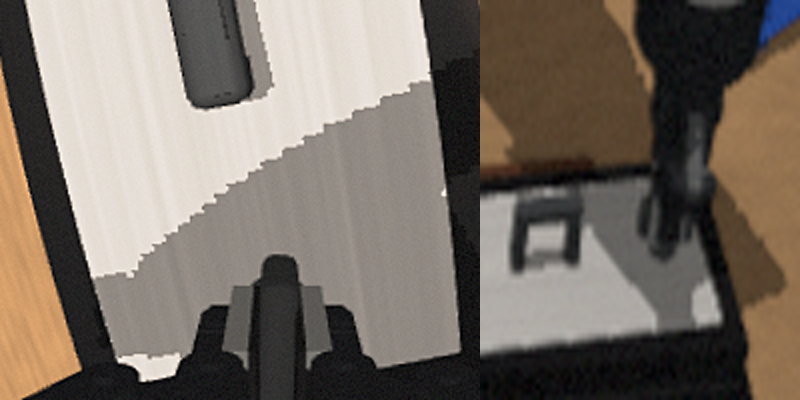

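Run:
```python
from rig import manip
from h import *
q=np.array(manip.get_joint_positions());q[5]+=.06;manip.set_joints(q)
manip.command_gripper(.045);p=np.array(manip.get_position())
manip.servo_line([p[0],p[1],.14],None,.2)
o=down(1.92-np.pi/2);P=[.5634,.0913]
manip.move_to(P+[.14],o)
f0=np.array(manip.get_contact_force())
manip.servo_line(P+[.075],None,.15)
for z in(.07,.065,.0590):
    manip.servo_line(P+[z],None,.1);f=np.array(manip.get_contact_force())-f0
    if np.linalg.norm(f)>5:print("contact",z,f);break
w=manip.camera("wrist")["image"]
cv2.imwrite("pics/z8.png",cv2.resize(w[100:300,180:460],None,fx=2.5,fy=2.5,interpolation=2)[:,:,::-1]);print(manip.get_position(),manip.get_time())
```

```text
[0.56319271 0.09124641 0.05871566] 22.3167
```

View pics/z8.png

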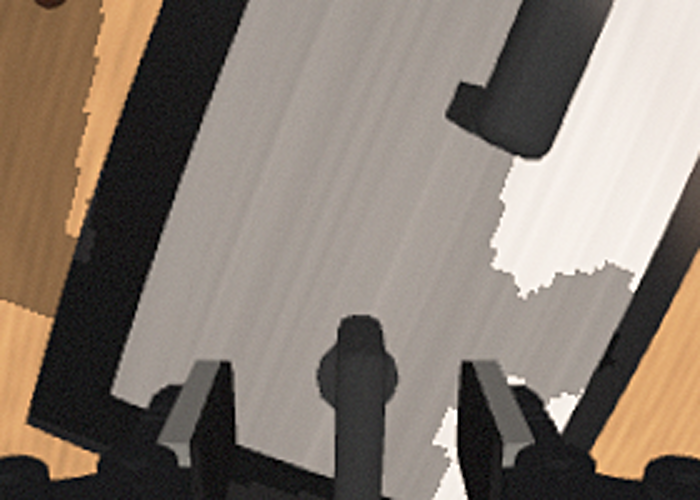

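Run:
```python
from rig import manip
from h import *
manip.servo_line([.5653,.0920,.0587],None,.05)
manip.command_gripper(0,40);print(manip.get_width(),manip.get_contact_force(),manip.get_torque())
turn(manip,2.4,8)
s=manip.camera("scene")["image"];w=manip.camera("wrist")["image"]
cv2.imwrite("pics/z9.png",np.hstack([cv2.resize(w[100:300,180:420],(480,400),interpolation=2),cv2.resize(s[160:235,320:400],(320,400),interpolation=2)])[:,:,::-1])
```

```text
0.008261249995706014 [-0.4420139  -0.05738768  1.66016955] [ 0.01811395  0.06164441 -0.10499871]
-0.505 [0.3 1.1 0.4] 0.091 0.0083 23.38
-0.803 [0.6 0.7 0.5] 0.015 0.0078 23.77
-1.102 [-0.2  2.1 -0.9] 0.023 0.0081 24.16
-1.402 [0.7 2.2 0.1] 0.059 0.0083 24.55
-1.702 [0.8 2.7 0.2] 0.036 0.0079 24.94
-2.002 [-1.2  3.8  0.2] -0.002 0.0081 25.33
-2.302 [-0.3  3.3  0.5] 0.029 0.0077 25.73
-2.53 [0.3 3.4 0.7] -0.028 0.0081 26.06
```

View pics/z9.png

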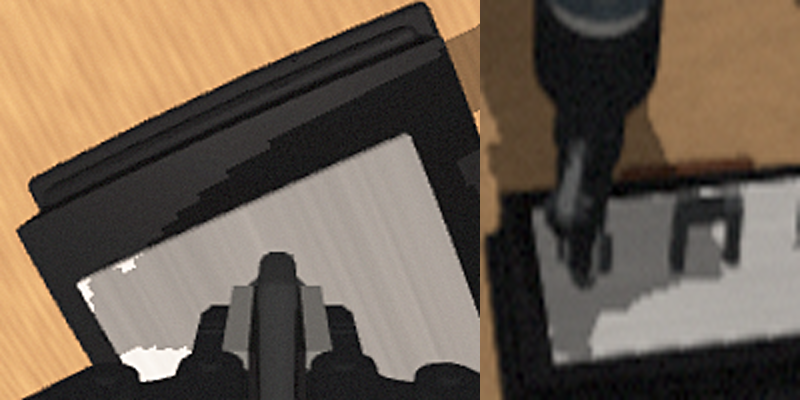

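Run:
```python
from rig import manip
from h import *
manip.command_gripper(.05);p=np.array(manip.get_position())
manip.servo_line(p+[0,0,.035],None,.15)
q=np.array(manip.get_joint_positions());q[5]+=np.pi;manip.set_joints(q)
manip.servo_line([p[0],p[1],.0587],None,.15)
manip.command_gripper(0,40);print(manip.get_width(),manip.get_contact_force(),manip.get_torque(),manip.get_time())
turn(manip,.4,4)
q=np.array(manip.get_joint_positions());q[5]+=.05;manip.set_joints(q)
manip.command_gripper(.05);p=np.array(manip.get_position())
manip.servo_line([p[0],p[1],.17],None,.25)
q=manip.solve_ik([.5675,.1712,.17],down(1.5195-np.pi/2));print(q)
manip.move_to([.50,.14,.22],down(1.5195-np.pi/2))
p,r=manip.get_position(),manip.get_ee_rot();c=manip.camera("wrist")
import pickle;pickle.dump((p,r,c),open("w10.pkl","wb"))
cv2.imwrite("pics/w10.png",c["image"][:,:,::-1]);print(manip.get_time())
cv2.imwrite("pics/s10.png",manip.camera("scene")["image"][:,:,::-1])
```

```text
0.00833509175955387 [-1.73999306  0.41963647  6.48320049] [0.1521605  0.30554217 0.03910433] 30.5
0.509 [-0.4  0.9  0.4] 0.03 0.008 30.75
0.411 [-1.5  1.2  0.7] 0.031 0.0081 31.0
0.313 [ 2.1 -0.9 -1.7] -0.966 0.0081 31.25
stall
[0.27291498 0.44326722 1.74313321 0.         0.95519222 0.32421131]
33.0833
```

View pics/w10.png

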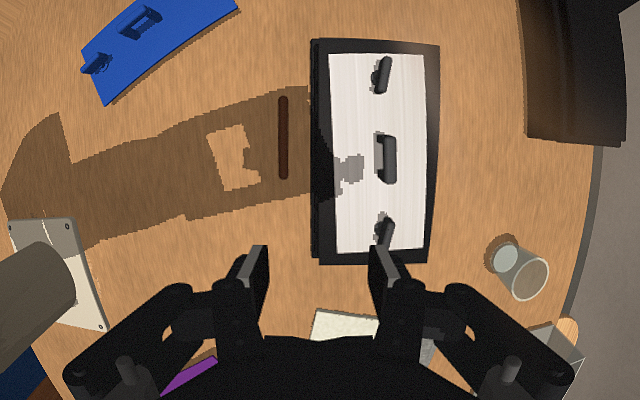

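View pics/s10.png

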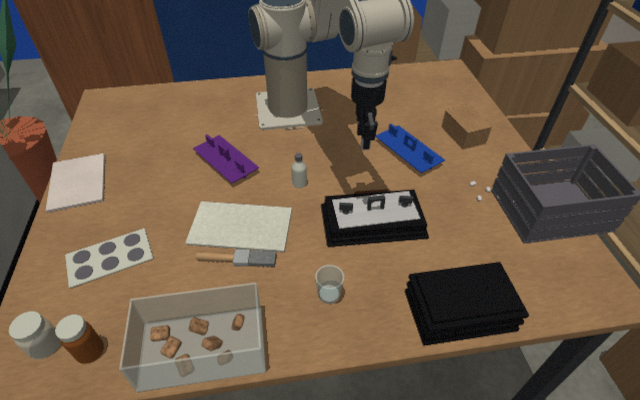

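Run:
```python
from rig import manip
from h import *
import pickle
p,r,c=pickle.load(open("w10.pkl","rb"))
hsv=cv2.cvtColor(c["image"],cv2.COLOR_RGB2HSV);m=((hsv[...,1]<60)&(hsv[...,2]>95)).astype(np.uint8)*255
q=big(m,(322,45,432,258))[0];C=rect(wplane(c,q[:,0],p,r,.053));print(C)
X,A=C[0],float(C[2])
o=down(A-np.pi/2)
manip.move_to([X[0],X[1],.14],o)
manip.servo_line([X[0],X[1],.09],None,.15)
f0=np.array(manip.get_contact_force())
for z in(.083,.076,.069):
    manip.servo_line([X[0],X[1],z],None,.1);f=np.array(manip.get_contact_force())-f0
    if np.linalg.norm(f)>5:print("contact",z,f);break
s=manip.camera("scene")["image"];w=manip.camera("wrist")["image"];print(manip.get_position(),manip.get_time())
cv2.imwrite("pics/z11.png",np.hstack([cv2.resize(w[100:300,200:440],(480,400),interpolation=2),cv2.resize(s[150:225,335:415],(320,400),interpolation=2)])[:,:,::-1])
```

```text
(array([0.57064178, 0.17290611]), [107.56387329101562, 214.51832580566406], np.float32(1.5699946))
[0.57058679 0.17288253 0.06884678] 34.9917
```

View pics/z11.png

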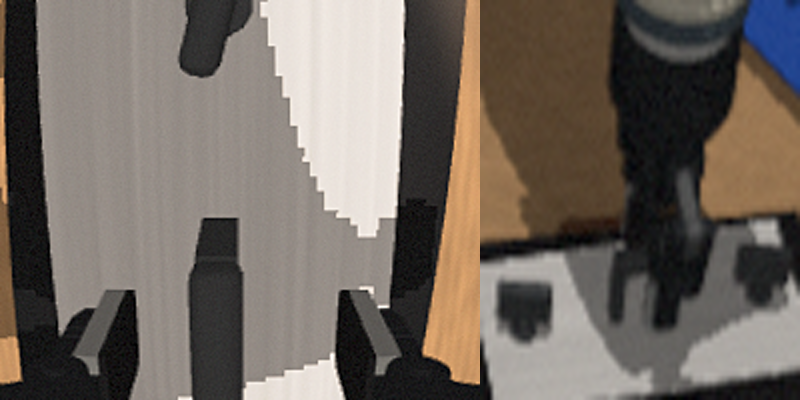

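Run:
```python
from rig import manip
from h import *
import pickle
p,r,c=pickle.load(open("w10.pkl","rb"))
hsv=cv2.cvtColor(c["image"],cv2.COLOR_RGB2HSV)
for v in(110,130,150):
  m=((hsv[...,1]<60)&(hsv[...,2]>v)).astype(np.uint8)*255
  m=cv2.morphologyEx(m,cv2.MORPH_OPEN,np.ones((3,3)))
  q=big(m,(322,45,432,258))[0];print(v,rect(wplane(c,q[:,0],p,r,.053)))
k=c["image"].copy();cv2.drawContours(k,[q],-1,(255,0,0),1);cv2.imwrite("pics/w10c.png",cv2.resize(k[30:270,300:450,::-1],None,fx=2.4,fy=2.4))
```

```text
110 (array([0.56722656, 0.17287134]), [100.60669708251953, 214.3927764892578], np.float32(1.5708488))
130 (array([0.5672536 , 0.17277721]), [100.42874908447266, 213.95480346679688], np.float32(1.5709174))
150 (array([0.56716467, 0.1729859 ]), [99.99229431152344, 213.50718688964844], np.float32(1.5700879))
```

View pics/w10c.png

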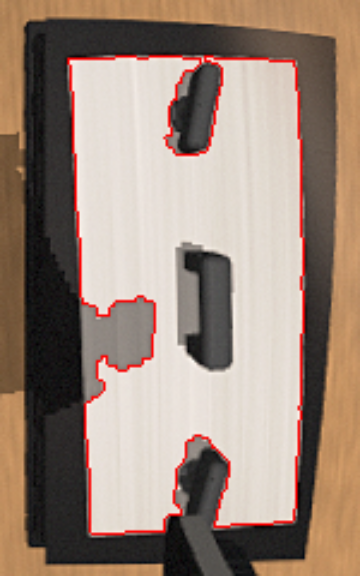

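Run:
```python
from rig import manip
from h import *
manip.servo_line([.5672,.1729,.069],None,.05)
f0=np.array(manip.get_contact_force())
manip.command_gripper(0,80);print(manip.get_width(),manip.get_contact_force()-f0)
for z in(.074,.082,.096):
    manip.servo_line([.5672,.1729,z],None,.04);print(z,np.round(manip.get_contact_force()-f0,1),np.round(manip.get_torque(),2),manip.get_time())
s=manip.camera("scene")["image"];w=manip.camera("wrist")["image"]
cv2.imwrite("pics/z12.png",np.hstack([cv2.resize(w[100:300,200:440],(480,400),interpolation=2),cv2.resize(s[150:250,320:426],(320,300),interpolation=2).repeat(1,0) if 0 else cv2.resize(s[140:250,315:440],(320,400),interpolation=2)])[:,:,::-1])
```

```text
0.010184237911810197 [-4.07152622  0.7565019   4.61925127]
0.074 [-1.9  0.2 -3.4] [ 0.08  0.35 -0.1 ] 35.95
0.082 [-2.6  2.  -3. ] [ 0.1   0.52 -0.16] 36.3
0.096 [ 0.1 -0.1 -4.1] [-0.02 -0.06 -0.04] 36.8
```

View pics/z12.png

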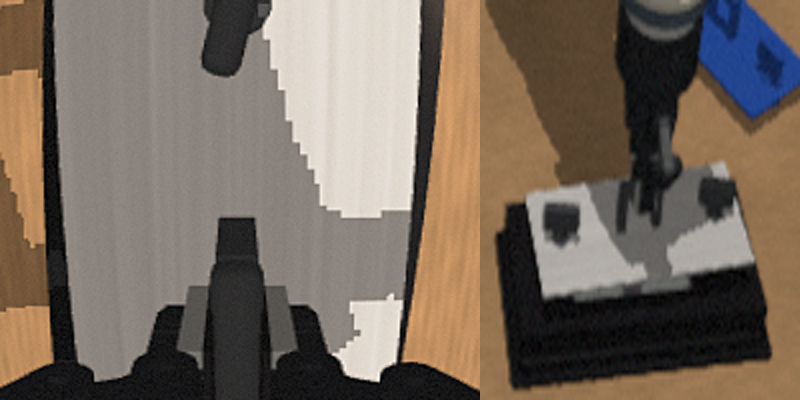

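Run:
```python
from rig import manip
from h import *
manip.servo_line([.5672,.1729,.15],None,.12)
manip.hold(.2)
o=down(1.323-np.pi/2)
manip.servo_line([.529,-.185,.15],o,.15)
manip.servo_line([.529,-.185,.085],None,.1)
print(manip.get_position(),manip.get_contact_force(),manip.get_width(),manip.get_time())
import pickle
t=manip.camera("top");pickle.dump(t,open("t13.pkl","wb"));s=manip.camera("scene")["image"]
cv2.imwrite("pics/z13.png",np.hstack([cv2.resize(t["image"][150:260,340:480],(400,314),interpolation=2),cv2.resize(s[150:270,170:323],(400,314),interpolation=2)])[:,:,::-1])
```

```text
[ 0.52943339 -0.1851496   0.08531944] [ 0.25115879 -0.53549945 -4.50198855] 0.010212288778239065 41.05
```

View pics/z13.png

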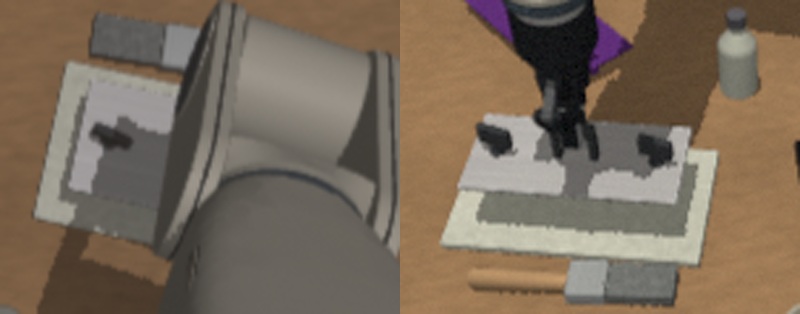

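Centred and level over the board. Lowering it slowly until contact.

Run:
```python
from rig import manip
from h import *
P=[.529,-.185]
manip.servo_line(P+[.058],None,.06)
f0=np.array(manip.get_contact_force());z=.058
while z>.040:
    z-=.0015;manip.servo_line(P+[z],None,.02)
    f=np.array(manip.get_contact_force())-f0
    if f[2]>2.5:break
print(z,f,manip.get_position(),manip.get_time())
manip.command_gripper(.04);manip.hold(.2)
p=np.array(manip.get_position());manip.servo_line(p+[0,0,.07],None,.08)
manip.servo_line(p+[0,0,.15],None,.2)
manip.move_to([.40,-.0,.30],down(0.))
t=manip.camera("top");s=manip.camera("scene");import pickle;pickle.dump((t,s),open("e.pkl","wb"))
cv2.imwrite("pics/et.png",t["image"][:,:,::-1]);cv2.imwrite("pics/es.png",s["image"][:,:,::-1]);print(manip.get_time())
```

```text
0.048999999999999995 [-0.19246905  0.49340948  5.55560897] [ 0.52922886 -0.18502961  0.04926007] 43.25
46.4917
```

View pics/et.png

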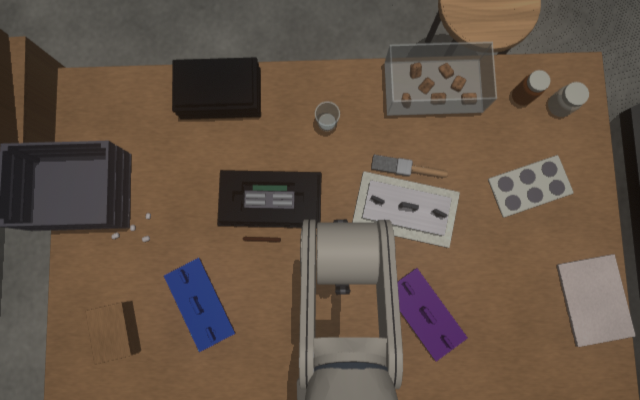

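View pics/es.png

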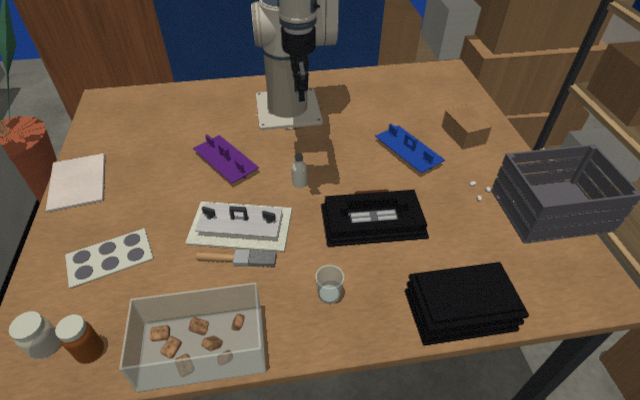

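Run:
```python
import pickle;from h import *
t,s=pickle.load(open("e.pkl","rb"));hsv=cv2.cvtColor(t["image"],cv2.COLOR_RGB2HSV)
m=((hsv[...,1]<25)&(hsv[...,2]>110)).astype(np.uint8)*255
m=cv2.morphologyEx(m,cv2.MORPH_OPEN,np.ones((3,3)))
print(rect(onplane(t,big(m,(350,172,465,250))[0][:,0],.033)))
from rig import manip
print(manip.get_contact_force(),manip.get_joint_vel().__abs__().max() if hasattr(manip.get_joint_vel(),'max') else manip.get_joint_vel())
manip.sign_off()
```

```text
(array([ 0.52461127, -0.18514529]), [144.42063903808594, 252.8790283203125], np.float32(1.3239529))
[-0.3424879  -0.25065599  0.00417522] 0.0037829911894391565
the job is handed in; nothing more can be done
```

I loosened both thumbscrews to their stops, lifted the cover straight up by its handle, and set it on the white board. I handed the job in at about 46.5 s of the 72 s allowed; no verdict is reported.

**Screws:** The reaction torque jumped to about 0.9 N m at the end of each turn, which I took as the 2.9 rad stop. Screw b needed a second grip to get there.

**Lift:** The cover came free level in the pictures, with about 4 N of weight on the wrist.

**Placing:** The feet touched at the expected height with about 5.6 N. The final pictures show the cover level and centred, with its long side along the board's. The brush, twig, cup and glue bottle look unmoved by eye; I did not measure them.

**What failed or disagreed:**
- **First grasp of a screw:** It closed on nothing. The fingertips sit roughly 25–30 mm farther back than the stated tool data, which I corrected by looking and lowering in small steps.
- **Cover shift:** It turned about 0.05 rad within its play while I worked the screws. I measured it again before gripping the handle.
- **Last position check:** My final colour mask gave 144 x 253 mm, the size of the board rather than the cover. The placing therefore rests on the commanded pose, the contact height and the pictures.
- **Top camera:** It read about 4–6 mm off in y against the wrist camera, so I relied on the wrist camera.

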